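Seat a round paperweight in the engraver's three-point jig

ROBOT

A 6-joint arm with a two-finger parallel gripper is mounted at the origin on a cart in front of the work surface, level with it; the furniture and walls round the work are solid. World frame = base frame: x ahead of the robot, y to its left, z up, the work surface at z = 0. Lengths are in mm, angles in degrees, forces in N, time in s.
With the tool pointing down it reaches from about 300 to 850 mm from the base axis. Payload 4.2 kg.
Tool frame: the origin (TCP) lies on the centre line of the jaws, within the pads' length; the fingertips stand 14 mm ahead of it and the grasp point (between the pads) lies 5 mm behind it (env.finger_overhang is the z of the fingertips in the tool frame, in mm); z points along the fingers, y is the line along which they close (so a half turn about z gives the same grasp; the last joint's range is limited). The gripper opens to 91 mm and grips with 3 to 60 N. Pads are 32 mm wide; open, the fingers measure 118 mm over their backs; the gripper's body (76 mm by 178 mm) begins 60 mm behind the grasp point.
Start: joints at [72.651, 18.312, 89.639, -0, 72.044, -1.146], TCP at [160.453, 552.174, 227.976] pointing down, gripper open.
Joint ranges: [-177.97, 177.97], [-48.28, 115.42], [12.27, 149.76], [-77.06, 257.06], [2.81, 150.46], [-146.56, 146.56]. Speed limits (degrees/s): [147.25, 147.25, 180, 180, 180, 180].

INTERFACE

Orientations are given as [roll, pitch, yaw] about the fixed x, y, z axes, in that order (R = Rz(yaw) Ry(pitch) Rx(roll)).
In Python, from workcell import sensors, viewer, env gives the robot as it stands. The module is installed in compiled form; this text tells all that it offers.
- The arm moves only by the tool step_arm, never from a script. Its argument "plan" is one flat list of numbers, 6 for each row, row after row: the shift along the tool's x, y, z in cm, then the turn, a rotation vector about the tool's x, y, z in rad. In form: [x, y, z, wx, wy, wz, x, y, z, wx, wy, wz, ...]. A call has 1 to 5 rows; each row shifts and turns the commanded pose from where the row before left it, along the tool's axes as they then stand; what a row does not reach is not made up. A row lasts 1/12 s, in which the tool goes at most 41.7 mm and 7.16 degrees, less where a joint would pass 70% of its speed; a pose out of reach is approached as far as the arm can. A call is refused whole if a number of a shift passes 4.17 or a number of a turn 0.125, either way. A call with a gripper value outside its range is refused whole. "hand" is the finger opening in cm, from 0 to 9.12, set as the call begins (left out, the last holds). The fingers move at their own pace and stop on an object; "newtons" is the grip in N (left out, the last holds). Time passes only in rows, so rows that do not move let the fingers close. It gives the time, the measured TCP pose, the force, the opening and the grip force at its end, in the units of the state.
- sensors.state(): the state, without advancing time (a new reading comes with each control period).
- viewer.grab_frame(name): name is "scene" or "top" or "wrist"; returns a dict with "img" (384x512x3 uint8, red, green, blue), "fx", "fy", "cx", "cy" (pixels), "position" and "attitude" of the camera in the world. Camera axes: x right, y down, z forward; pixel columns grow to the right and rows downward; lengths in mm; the calibration is good to about 2 mm. A picture is of the moment at which its call begins. There is no depth.
- env.job_done(): hands the job in; it is judged then, once.
Trained networks look in a picture, given as the dict that the camera call returned (one of the last four; its "shot" number tells which), for a name from the list of things; names that differ only in an ending like _2 or _b are one class to them, and where a whole thing is asked for, a point or a joint stands for the part that bears it (a point fixed in the world has none). Each returns a list of dicts, best first, with "score" (0 to 1); they miss things now and then, are a little off and sometimes report something else, mostly with a low value. They report only what shows in the picture. A call takes as long as a camera call. They do not tell look-alikes from the thing itself.
- viewer.boxes_of(name, picture): "location" ([column, row] in pixels, amid what is visible of it).
- viewer.pinpoint(name, picture): "location" ([column, row] in pixels: a listed point, or the origin of a listed thing).
The state is a dict: "time_s": time; "qpos": joint angles; "qvel": joint speeds; "effort": joint torques, N m; "ee_pos": TCP position; "ee_rot": TCP orientation; "force": force on the tool from outside, world axes, zero at the start; "torque": the same for the moment, N m; "gripper_width": finger opening in mm; "gripper_force": force on a finger pad.
Only numpy, scipy, OpenCV 4.12 (cv2) and the standard library are available. Lean on these libraries where they do the work, as an engineer would, in place of code of your own. Each camera call takes 0.05 s, during which the arm holds its last target. There are 200 camera calls.

TASK

Get the round brass paperweight ready for engraving: stand it on the open end of the jig's plate and let go of it. Then gently slide it on the plate along the straight fence, past the sprung side roller, until it is fully home: touching the fence and the tall stop pin, with the roller pressing on it from behind. The stop's setting is not known, so go by feel and press it against the stop only lightly (well under 20 N); leave it upright, let go, and leave the other things alone.

Things in the scene. Friction and masses are not known exactly. Their poses are not given: they have to be found in the camera images.
- puck_center (a point): centre (half-way up) of the loose plain brass paperweight, a solid upright cylinder 50 mm across, 34 mm high, 0.26 to 0.49 kg, standing on the counter; z up. Grasp it across the 50 mm; lift it over the edge of the jig's 10 mm plate.
- jig: engraver's jig fixed on the counter; origin: centre of the underside of its aluminium plate, 200 (x) by 124 (y) by 10 mm. x: the way the paperweight is slid in; y: from fence to sprung roller; z up. The plate is open at x below -27 mm. At the far end sits a dark L-shaped carriage (10 to 14 mm high above the plate) with the tall stop pin and the roller, its setting along x unknown.
- jig_landing (a point): point on the plate's top, 10 mm above the counter, at x = -58, y = -20 mm of the jig: open end, where the paperweight can be stood clear of everything, in line with its home. Jig axes.
- fence_face (a point): middle of the face of the rigid dark steel fence, at jig x = 34, y = -45 mm, 6 mm above the plate. The fence runs along x from x = -27 to 95 mm, 12 mm thick, 12 mm high above the plate; the paperweight touching it has its axis at y = -20 mm. Jig axes.
- home_mid (a point): point on the plate's top (jig x = 28, y = -20 mm) where the paperweight's axis is when home, if the carriage were at mid setting. The carriage is clamped anywhere up to 14 mm either way along x, which no reading shows. With it move the rigid stop pin (12 mm across, 31 mm high, axis 30.5 mm beyond home in x and 5 mm to +y) and the roller (axis 16.5 mm before home). Jig axes.
- keeper (a joint): travel of the sprung roller (16 mm across, 12 mm high above the plate) along jig +y, m. 0: free, its axis 23 mm to +y of the line y = -20 mm; stop at 0.014. The paperweight pushes it to 0.010 at dead centre; it comes back to 0.0056 with the paperweight home. Spring 1 N free, 1.8 N home, 2.5 N dead centre. Pushing the paperweight past it takes about 4 to 9 N; do not count on it to pull the paperweight home.
- stapler: green stapler 33 x 132 x 34 mm lying on the counter near the robot; bystander; origin at its underside
- brass_cup: turned brass cup of pencils, 52 mm across, 189 mm high; bystander; origin at its underside
- stamp_box: lidded dark wooden box 136 x 194 x 60 mm right of the jig; bystander; origin at its underside
Not all that is in view belongs to the job. Of the things shaped like the part that bears puck_center, the brass one is meant.

How it is judged (in metres and radians):
On the way, in this order (a step that is already met when the one before it is completed fails the run):
1. the paperweight stands upright on the open end of the jig's plate, released, the roller not yet touched (x of puck_center in the frame of jig between -0.1 and -0.02 m and y of puck_center in the frame of jig between -0.06 and 0.05 m and z of puck_center in the frame of jig between 0.025 and 0.029 m and angle between puck_center's own z axis and vertical below 0.06 rad and contact force between the fingers and puck below 0.3 N and value of joint keeper below 0.002 m), for 0.2 s.
2. the paperweight, on the plate, pushes the sprung roller aside (value of joint keeper above 0.008 m and z of puck_center in the frame of jig below 0.03 m and contact force between puck and jig above 0.5 N), for 0.05 s.
At the end, for the whole second after the job is handed in: The paperweight stands upright (within 3 degrees) and at rest on the plate, within 1.5 mm of touching the fence and within about 1.5 mm of touching the stop pin (the roller has come back to between 4.5 and 6.5 mm of travel, resting on it from behind) (value of joint keeper between 0.0045 and 0.0065 m and x of puck_center in the frame of jig between 0.01 and 0.046 m and y of puck_center in the frame of jig between -0.0215 and -0.0185 m and z of puck_center in the frame of jig between 0.025 and 0.029 m and angle between puck_center's own z axis and vertical below 0.05 rad and linear speed of puck below 0.01 m/s).
It fails at once if the paperweight is pressed against the fence, stop pin or roller with more than 20 N (contact force between puck and jig above 20 N).
It fails at once if the paperweight is tipped over (angle between puck_center's own z axis and vertical above 0.5 rad).
It fails at once if a bystander (stapler, brass cup, stamp box) is moved by more than 2 cm (distance of any of stapler, brass_cup, stamp_box from where it was at the start of the episode above 0.02 m).
It also fails if it takes over 66 s, if anything falls off the work surface, if the arm or the gripper's body presses on something with over 40 N, if the wrist force passes 120 N, or if a joint passes its speed limit or range.

## Working session

There is one attempt and no reset: what is moved stays moved. The work goes in short steps, Python scripts to look and compute and a tool call to move; the robot and the scene stay as the last step left them, time stands still between calls to the robot, and variables do not carry over. Pictures are saved under pics/ and viewed, at most 10 in all, crops included, and the job is handed in when it is done.

Besides the shell and the picture viewer there is one more tool, called by a JSON object that holds its "fn" and its "kwargs", one argument or row to a line. step_arm: Moves the arm, as the interface text tells. Its arguments: {"type":"object","properties":{"plan":{"type":"array","items":{"type":"number"}},"hand":{"type":"number"},"newtons":{"type":"number"}},"required":["plan"]}

```bash
mkdir -p pics
cat > h.py <<'E'
import numpy as np, cv2
from workcell import sensors, viewer, env
from scipy.spatial.transform import Rotation as R
def rot(a):
    a=np.array(a,float)
    if a.shape==(3,3): return a
    if a.shape==(4,): return R.from_quat(a).as_matrix()
    return R.from_euler('xyz',a,degrees=True).as_matrix()
def ray(f,p,z):
    d=rot(f['attitude'])@np.array([(p[0]-f['cx'])/f['fx'],(p[1]-f['cy'])/f['fy'],1])
    o=np.array(f['position']); return o+d*(z-o[2])/d[2]
def proj(f,P):
    c=rot(f['attitude']).T@(np.array(P)-np.array(f['position'])); return np.array([f['fx']*c[0]/c[2]+f['cx'],f['fy']*c[1]/c[2]+f['cy']])
def save(f,n,crop=None,k=1):
    im=f['img'][...,::-1]
    if crop: im=im[crop[1]:crop[3],crop[0]:crop[2]]
    cv2.imwrite('pics/'+n,cv2.resize(im,None,fx=k,fy=k,interpolation=cv2.INTER_CUBIC))
E
python3 - <<'E'
from h import *
np.set_printoptions(precision=1,suppress=True)
Z=dict(puck_center=17,jig=0,jig_landing=10,fence_face=16,home_mid=10,stapler=0,brass_cup=0,stamp_box=0)
ims=[]
for n in ['top','scene']:
    f=viewer.grab_frame(n); ims.append(f['img'])
    print(n,f['position'],f['attitude'],f['fx'])
    for k,z in Z.items():
        for r in viewer.pinpoint(k,f)[:3]: print(k,np.round(r['location'],1),round(r['score'],2),ray(f,r['location'],z))
im=np.vstack(ims)[...,::-1]; im=np.hstack([ims[0],ims[1]])[...,::-1]
cv2.imwrite('pics/a.png',cv2.resize(im,(800,300),interpolation=cv2.INTER_AREA))
cv2.imwrite('pics/top.png',ims[0][...,::-1])
print(sensors.state()['ee_rot'])
E
```

```text
top [ 250.3  -80.  1279.3] [-168.7    1.3  -91.5] 379.3908893865495
puck_center [208.8 172.5] 0.78 [570.2 123.2  17. ]
puck_center [181.8 176.1] 0.53 [560.3 216.2  17. ]
puck_center [183.5 204.9] 0.5 [460.  208.8  17. ]
jig [147.7 170.5] 0.66 [588.4 340.4   0. ]
jig [264.5 196.8] 0.57 [482.7 -65.7   0. ]
jig [249.  198.6] 0.27 [478.  -12.4   0. ]
jig_landing [249.1 198.9] 0.56 [475.2 -13.3  10. ]
fence_face [277.  206.8] 0.98 [ 444.4 -107.    16. ]
home_mid [271.7 204.8] 0.66 [452.7 -89.4  10. ]
stapler [187.5 238. ] 0.88 [349.5 197.4   0. ]
brass_cup [150.9 172.4] 0.71 [581.2 328.9   0. ]
stamp_box [396.8 185.5] 0.74 [ 508.5 -519.     0. ]
scene [  14.6 -936.3  979.1] [-133.4   -0.6  -28.5] 373.09614651645967
puck_center [254.2 157.9] 0.71 [576.6 130.6  17. ]
puck_center [222.8 157.8] 0.57 [462.6 191.4  17. ]
puck_center [236.5 169.9] 0.53 [479.   96.1  17. ]
jig [258.  198.1] 0.97 [487.4 -68.8   0. ]
fence_face [251.6 204.1] 0.62 [444.7 -99.2  16. ]
home_mid [257.5 203.3] 0.65 [ 468.2 -100.5   10. ]
stapler [195.2 169. ] 0.61 [342.1 197.2   0. ]
brass_cup [236.5 134.1] 0.68 [596.  338.9   0. ]
stamp_box [333.6 291. ] 0.57 [ 500.3 -519.5    0. ]
[180.    0.  163.8]
```

View pics/top.png

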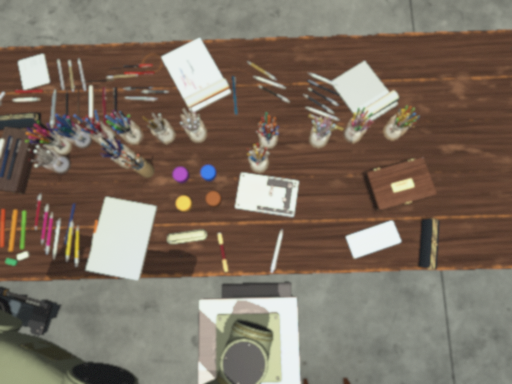

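Candidates for the paperweight in the top view are purple (180,174), blue (208,172), yellow (183,203) and orange-brown (212,198). Yellow looks like the brass one. I'll confirm it in one enlarged crop, which also shows the jig.

Run:
```python
from h import *
f=viewer.grab_frame('top'); g=viewer.grab_frame('scene')
a=cv2.resize(f['img'][150:230,160:320],(800,300+100),interpolation=cv2.INTER_CUBIC)[:300]
a=cv2.resize(f['img'][155:225,160:310],(800,300),interpolation=cv2.INTER_CUBIC)
b=cv2.resize(g['img'][140:230,190:310],(400,300),interpolation=cv2.INTER_CUBIC)
c=np.zeros((300,800,3),np.uint8); c[:,:400]=b
cv2.imwrite('pics/b.png',np.vstack([a,c])[...,::-1])
```

```text
(no output)
```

View pics/b.png

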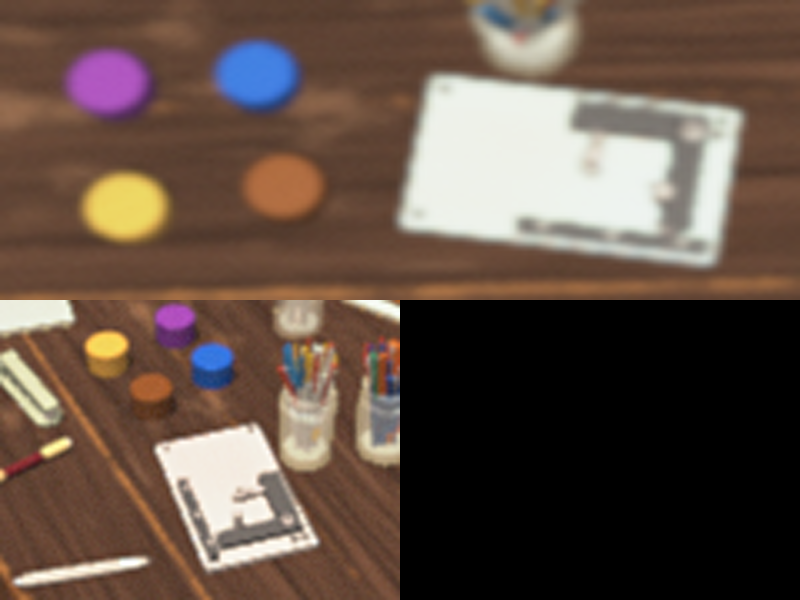

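The crop confirms it: the yellow disc at top px (183,203) is the brass paperweight. The others are purple, blue and brown copper, and only the yellow one has a brass sheen. Jig corners are at about (241,172), (299,181), (294,217) and (235,209), with the fence on the robot's side.

Run:
```python
from h import *
np.set_printoptions(precision=1,suppress=True)
f=viewer.grab_frame('top')
im=f['img'].astype(int)[150:240,225:310]
m=((im.min(2)>150)).astype(np.uint8)
m=cv2.morphologyEx(m,cv2.MORPH_CLOSE,np.ones((9,9)))
cs,_=cv2.findContours(m,0,2)
c=max(cs,key=cv2.contourArea); h=cv2.convexHull(c).reshape(-1,2)+[225,150]
W=np.array([ray(f,p,10)[:2] for p in h],np.float32)
r=cv2.minAreaRect(W); print('jig',r, 'corners',cv2.boxPoints(r))
hsv=cv2.cvtColor(f['img'],cv2.COLOR_RGB2HSV)[185:222,165:202]
m=((hsv[...,0]>18)&(hsv[...,0]<32)&(hsv[...,1]>110)&(hsv[...,2]>150)).astype(np.uint8)
mm=cv2.moments(m,True);p=[mm['m10']/mm['m00']+165,mm['m01']/mm['m00']+185];print('puck',p,mm['m00'],ray(f,p,30))
s=sensors.state();print(s['ee_pos'],s['ee_rot'],s['force'],s['gripper_width'])
w=viewer.grab_frame('wrist');Rt=rot(s['ee_rot']);print('cam in tool',Rt.T@(np.array(w['position'])-s['ee_pos']),Rt.T@rot(w['attitude']),w['fx'])
```

```text
jig ((531.2914428710938, -80.63226318359375), (202.25440979003906, 209.58250427246094), 79.7562026977539) corners [[ 410.2 -161.5]
 [ 616.4 -198.8]
 [ 652.4    0.2]
 [ 446.2   37.5]]
puck [182.985, 202.735] 200.0 [465.2 207.7  30. ]
[160.4 552.2 228. ] [180.   -0.  163.8] [ 0.2 -0.1 -0.3] 91.67554132848663
cam in tool [  80.3    0.9 -158.2] [[-0.  -1.  -0.3]
 [ 1.  -0.   0. ]
 [-0.  -0.3  1. ]] 336.24898699865366
```

{"fn": "step_arm", "kwargs": {
  "plan": [0, 0, 0, 0, 0, -0.105, -2.5, -2.0, 0, 0, 0, 0, -2.6, -2.05, 0, 0, 0, 0, -2.6, -2.05, 0, 0, 0, 0, -2.6, -2.05, 0, 0, 0, 0]
}}

```text
time_s: 1.52
ee_pos: [248.0, 452.7, 228.0]
ee_rot: [180.0, 0.0, 169.9]
force: [0.5, 0.2, 0.9]
gripper_width: 91.5
gripper_force: 0.0
```

{"fn": "step_arm", "kwargs": {
  "plan": [-2.6, -2.05, 0, 0, 0, 0, -2.6, -2.05, 0, 0, 0, 0, -2.6, -2.05, 0, 0, 0, 0, -2.6, -2.05, 0, 0, 0, 0, -2.6, -2.05, 0, 0, 0, 0]
}}

```text
time_s: 1.93
ee_pos: [358.1, 328.6, 228.2]
ee_rot: [180.0, 0.0, 169.8]
force: [0.4, 0.3, 0.1]
gripper_width: 91.2
gripper_force: 0.0
```

{"fn": "step_arm", "kwargs": {
  "plan": [-2.6, -2.05, 0, 0, 0, 0, -2.6, -2.05, 0, 0, 0, 0, -2.6, -2.05, 0, 0, 0, 0, -2.5, -2.0, 0, 0, 0, 0, 0, 0, 0, 0, 0, 0]
}}

```text
time_s: 2.35
ee_pos: [447.4, 227.9, 228.1]
ee_rot: [-179.9, 0.2, 169.5]
force: [0.0, -0.3, 0.5]
gripper_width: 91.3
gripper_force: 0.0
```

Run:
```python
from h import *
np.set_printoptions(precision=1,suppress=True)
s=sensors.state();print(s['ee_pos'],s['ee_rot'],s['force'])
f=viewer.grab_frame('wrist');save(f,'w1.png')
for k,z in dict(puck_center=17,jig=0,jig_landing=10,fence_face=16,home_mid=10).items():
    for r in viewer.pinpoint(k,f)[:3]: print(k,np.round(r['location'],1),round(r['score'],2),ray(f,r['location'],z))
hsv=cv2.cvtColor(f['img'],cv2.COLOR_RGB2HSV)
m=((hsv[...,0]>18)&(hsv[...,0]<32)&(hsv[...,1]>110)&(hsv[...,2]>90)).astype(np.uint8)
n,l,st,c=cv2.connectedComponentsWithStats(m);i=1+np.argmax(st[1:,4]);print('blob',st[i],c[i],ray(f,c[i],22))
```

```text
[447.4 227.9 228.1] [-179.9    0.2  169.5] [ 0.  -0.3  0.5]
puck_center [151.9 213.1] 0.98 [479.7 105.9  17. ]
puck_center [233.6 186. ] 0.85 [464.8 206.   17. ]
puck_center [264.3 262.1] 0.56 [566.  223.9  17. ]
home_mid [214.1  88.6] 0.25 [357.1 205.9  10. ]
blob [449 300   3   4   7] [450.1 301.6] [659.4 443.2  22. ]
```

View pics/w1.png

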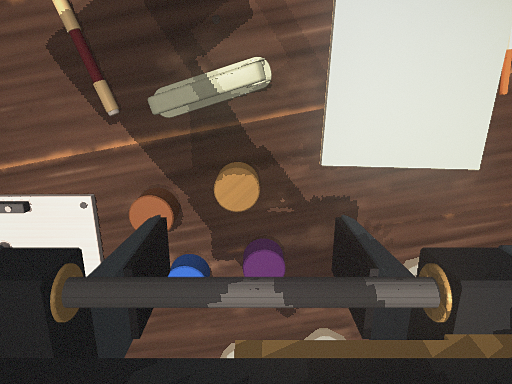

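The picture shows the brass puck at (236,187), giving (465,206). That agrees with the top view. Copper is at (153,210), blue at (190,268) and purple at (264,258).

{"fn": "step_arm", "kwargs": {
  "plan": [-2.12, -1.78, 2.0, 0, 0, 0, 0, 0, 3.5, 0, 0, 0, 0, 0, 3.5, 0, 0, 0, 0, 0, 2.0, 0, 0, 0, 0, 0, 0, 0, 0, 0]
}}

```text
time_s: 3.07
ee_pos: [458.3, 209.7, 113.9]
ee_rot: [-179.7, -0.5, 169.9]
force: [-0.2, 1.0, -0.0]
gripper_width: 91.8
gripper_force: 0.0
```

Run:
```python
from h import *
np.set_printoptions(precision=1,suppress=True)
s=sensors.state();print(s['ee_pos'],s['ee_rot'])
f=viewer.grab_frame('wrist');save(f,'w2.png')
for r in viewer.pinpoint('puck_center',f)[:3]: print(np.round(r['location'],1),round(r['score'],2),ray(f,r['location'],17))
```

```text
[458.3 209.7 113.9] [-179.7   -0.5  169.9]
[132.4 243. ] 0.71 [478.2 107.4  17. ]
[284.7 309.4] 0.67 [562.7 222.1  17. ]
[250.4 207. ] 0.66 [464.3 209.1  17. ]
```

View pics/w2.png

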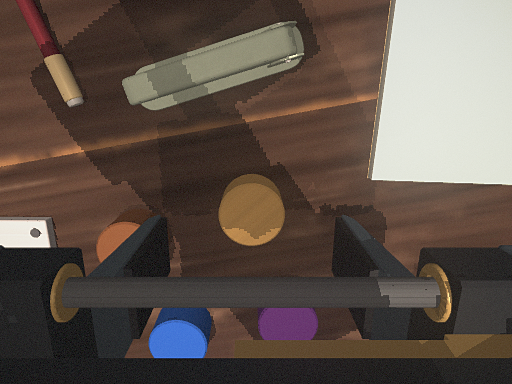

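The brass puck at (251,210) lies between the fingers' planes, about 6 mm further out. The copper and blue discs are clear.

{"fn": "step_arm", "kwargs": {
  "plan": [-0.3, 0, 2.5, 0, 0, 0, -0.2, 0, 2.5, 0, 0, 0, 0, 0, 2.0, 0, 0, 0, 0, 0, 0, 0, 0, 0, 0, 0, 0, 0, 0, 0]
}}

```text
time_s: 3.58
ee_pos: [467.5, 210.0, 49.2]
ee_rot: [179.9, 0.1, 169.9]
force: [0.7, -0.2, 1.2]
gripper_width: 90.8
gripper_force: 0.0
```

{"fn": "step_arm", "kwargs": {
  "plan": [0.25, 0, 1.5, 0, 0, 0, 0, 0, 1.5, 0, 0, 0, 0, 0, 0, 0, 0, 0, 0, 0, 0, 0, 0, 0]
}}

```text
time_s: 3.92
ee_pos: [465.4, 210.4, 19.6]
ee_rot: [179.9, 0.1, 169.8]
force: [0.7, -0.3, 0.4]
gripper_width: 91.4
gripper_force: 0.0
```

{"fn": "step_arm", "kwargs": {
  "plan": [0, 0, 0, 0, 0, 0, 0, 0, 0, 0, 0, 0, 0, 0, 0, 0, 0, 0, 0, 0, 0, 0, 0, 0, 0, 0, 0, 0, 0, 0],
  "hand": 4.0,
  "newtons": 20
}}

```text
time_s: 4.33
ee_pos: [464.6, 209.8, 18.4]
ee_rot: [180.0, 0.0, 169.8]
force: [-0.4, -0.2, -0.6]
gripper_width: 60.6
gripper_force: 0.0
```

{"fn": "step_arm", "kwargs": {
  "plan": [0, 0, 0, 0, 0, 0, 0, 0, 0, 0, 0, 0, 0, 0, 0, 0, 0, 0, 0, 0, 0, 0, 0, 0, 0, 0, 0, 0, 0, 0]
}}

```text
time_s: 4.75
ee_pos: [464.3, 209.5, 18.0]
ee_rot: [-180.0, -0.0, 169.8]
force: [-0.7, -2.3, 3.0]
gripper_width: 49.6
gripper_force: 20.0
```

{"fn": "step_arm", "kwargs": {
  "plan": [0, 0, -2.0, 0, 0, 0, 0, 0, -3.5, 0, 0, 0, -0.5, -2.0, -3.5, 0, 0, 0, -0.7, -3.0, -2.0, 0, 0, 0, -0.7, -3.0, -1.0, 0, 0, 0]
}}

```text
time_s: 5.17
ee_pos: [470.2, 127.8, 140.4]
ee_rot: [179.9, 0.3, 169.9]
force: [0.8, -0.6, -3.1]
gripper_width: 49.6
gripper_force: 20.0
```

{"fn": "step_arm", "kwargs": {
  "plan": [-0.7, -3.0, -1.0, 0, 0, 0, -0.7, -3.0, -1.0, 0, 0, 0, -0.7, -3.0, -1.0, 0, 0, 0, -0.6, -3.0, 0, 0, 0, 0, -0.4, -1.6, 0, 0, 0, 0]
}}

```text
time_s: 5.58
ee_pos: [475.0, -14.3, 167.8]
ee_rot: [-180.0, 0.0, 169.7]
force: [-0.1, -0.1, -4.4]
gripper_width: 49.5
gripper_force: 20.0
```

{"fn": "step_arm", "kwargs": {
  "plan": [0, 0, 0, 0, 0, 0, 0, 0, 0, 0, 0, 0]
}}

```text
time_s: 5.75
ee_pos: [474.8, -12.1, 167.1]
ee_rot: [180.0, -0.1, 169.7]
force: [0.1, 0.2, -3.3]
gripper_width: 49.3
gripper_force: 20.0
```

Run:
```python
from h import *
np.set_printoptions(precision=1,suppress=True)
s=sensors.state();print(s['ee_pos'],s['ee_rot'],s['gripper_width'],s['force'])
f=viewer.grab_frame('wrist');save(f,'w3.png');np.save('w3.npy',f,allow_pickle=True)
for k,z in dict(jig=0,jig_landing=10,fence_face=16,home_mid=10).items():
    for r in viewer.pinpoint(k,f)[:2]: print(k,np.round(r['location'],1),round(r['score'],2),ray(f,r['location'],z))
```

```text
[474.8 -12.1 167.1] [180.   -0.1 169.7] 49.29817489074354 [ 0.1  0.2 -3.3]
jig [194.5 204.1] 0.89 [491.7 -71.9   0. ]
jig_landing [472.3   1. ] 0.19 [355.8 199.9  10. ]
fence_face [154.  162.9] 0.7 [440.7 -96.3  16. ]
home_mid [470.5   3.8] 0.2 [357.7 198.4  10. ]
```

View pics/w3.png

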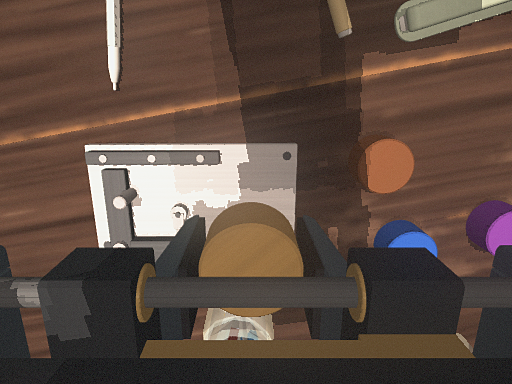

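The picture shows the plate's near corners at (85,145) and (298,143). The fence runs (86,158)–(219,158), the stop pin is at (122,202), the roller at (179,213), and the puck is held upright.

Run:
```python
from h import *
np.set_printoptions(precision=2,suppress=True)
f=np.load('w3.npy',allow_pickle=True).item()
g=cv2.cvtColor(f['img'],cv2.COLOR_RGB2GRAY).astype(float)
# near edge rows, per column (plate bright vs wood)
def edge(v,a,b,sg):
    d=np.gradient(v)[a:b]*sg; i=np.argmax(d); j=slice(max(i-2,0),i+3); w=np.clip(d[j],0,None); return a+(np.arange(len(d))[j]*w).sum()/w.sum()
near=np.array([[c,edge(g[:,c],136,150,1)] for c in list(range(95,215,6))])
right=np.array([[edge(g[r],285,310,-1),r] for r in range(160,205,5)])
left=np.array([[edge(g[r],80,110,1),r] for r in range(165,235,6)])
fe=np.array([[edge(g[r],208,230,1),r] for r in range(154,161)])
ff=np.array([[c,edge(g[:,c],155,175,1)] for c in range(135,215,6)])
def wl(P,z): 
    W=np.array([ray(f,p,z)[:2] for p in P],np.float32); return W,cv2.fitLine(W,cv2.DIST_HUBER,0,.01,.01).ravel()
N,n=wl(near,10); ang=np.degrees(np.arctan2(n[1],n[0])); print('near dir',ang)
for nm,P in(('right',right),('left',left)):
    W,l=wl(P,10); print(nm,np.degrees(np.arctan2(l[1],l[0])))
x=-n[:2]*np.sign(n[1]); y=np.array([-x[1],x[0]])  # jig x points to -y world
print('xdir',x,'yaw',np.degrees(np.arctan2(x[1],x[0])))
Rg=wl(right,10)[0]@x; Lf=wl(left,10)[0]@x; yn=np.median(N@y)
print('len',np.median(Lf)-np.median(Rg))
ox=(np.median(Lf)+np.median(Rg))/2; o=x*ox+y*(yn+62)
print('origin',o)
print('fence end x, expect -27:',np.median(wl(fe,22)[0]@x)-ox, 'fence face y (foot z10 / top z22), expect -45:',np.median(wl(ff,10)[0]@y)-yn-62,np.median(wl(ff,22)[0]@y)-yn-62)
L=o+x*-58+y*-20; print('landing',L, 'tcp now',f['position'])
for nm,p,z in(('pin top',(122,202),41),('roller',(179,211),22)):
    q=ray(f,p,z)[:2]-o; print(nm,q@x,q@y)
```

```text
near dir 79.92629
right -10.432566
left -10.126424
xdir [-0.17 -0.98] yaw -100.0737
len 199.81734
origin [490.99 -70.83]
fence end x, expect -27: -28.61916 fence face y (foot z10 / top z22), expect -45: -42.24405 -44.675262
landing [481.44 -10.22] tcp now [396.3    3.   325.41]
pin top 58.0017011849231 -14.918765349994459
roller 12.234666948117917 0.47073450328142125
```

{"fn": "step_arm", "kwargs": {
  "plan": [-0.77, 0.3, 2.5, 0, 0, 0.003, 0, 0, 3.5, 0, 0, 0, 0, 0, 3.5, 0, 0, 0, 0, 0, 2.5, 0, 0, 0, 0, 0, 0, 0, 0, 0]
}}

```text
time_s: 6.42
ee_pos: [479.5, -9.1, 43.6]
ee_rot: [-179.9, -0.6, 169.7]
force: [-1.0, -0.4, -4.3]
gripper_width: 49.7
gripper_force: 20.0
```

{"fn": "step_arm", "kwargs": {
  "plan": [0, 0, 0, 0, 0, 0, 0, 0, 0, 0, 0, 0, 0, 0, 0, 0, 0, 0]
}}

```text
time_s: 6.67
ee_pos: [485.3, -9.9, 49.9]
ee_rot: [180.0, 0.3, 169.7]
force: [-0.4, 0.2, -2.9]
gripper_width: 49.5
gripper_force: 20.0
```

{"fn": "step_arm", "kwargs": {
  "plan": [0, 0, 0.5, 0, 0, 0, 0, 0, 0.5, 0, 0, 0, 0, 0, 0.3, 0, 0, 0, 0, 0, 0.2, 0, 0, 0, 0, 0, 0, 0, 0, 0]
}}

```text
time_s: 7.08
ee_pos: [483.1, -10.1, 32.5]
ee_rot: [-180.0, -0.1, 169.6]
force: [-0.5, -0.3, -3.0]
gripper_width: 49.5
gripper_force: 20.0
```

{"fn": "step_arm", "kwargs": {
  "plan": [0, 0, 0, 0, 0, 0, 0, 0, 0, 0, 0, 0, 0, 0, 0, 0, 0, 0]
}}

```text
time_s: 7.33
ee_pos: [483.6, -10.1, 33.0]
ee_rot: [180.0, 0.0, 169.6]
force: [-0.1, 0.5, -4.6]
gripper_width: 49.4
gripper_force: 20.0
```

{"fn": "step_arm", "kwargs": {
  "plan": [0, 0, 0.2, 0, 0, 0, 0, 0, 0.1, 0, 0, 0, 0, 0, 0.1, 0, 0, 0, 0, 0, 0, 0, 0, 0, 0, 0, 0, 0, 0, 0]
}}

```text
time_s: 7.75
ee_pos: [483.4, -10.1, 28.8]
ee_rot: [180.0, -0.0, 169.6]
force: [-0.1, 0.8, -4.0]
gripper_width: 49.5
gripper_force: 20.0
```

{"fn": "step_arm", "kwargs": {
  "plan": [0, 0, 0.05, 0, 0, 0, 0, 0, 0, 0, 0, 0, 0, 0, 0, 0, 0, 0]
}}

```text
time_s: 8.0
ee_pos: [483.5, -10.1, 28.4]
ee_rot: [180.0, 0.0, 169.6]
force: [-0.4, -0.0, -3.4]
gripper_width: 49.4
gripper_force: 20.0
```

{"fn": "step_arm", "kwargs": {
  "plan": [0, 0, 0.05, 0, 0, 0, 0, 0, 0, 0, 0, 0, 0, 0, 0, 0, 0, 0]
}}

```text
time_s: 8.25
ee_pos: [483.6, -10.1, 28.1]
ee_rot: [180.0, 0.0, 169.6]
force: [0.4, -0.5, -1.6]
gripper_width: 49.5
gripper_force: 20.0
```

{"fn": "step_arm", "kwargs": {
  "plan": [0, 0, 0, 0, 0, 0, 0, 0, 0, 0, 0, 0, 0, 0, 0, 0, 0, 0, 0, 0, 0, 0, 0, 0, 0, 0, 0, 0, 0, 0],
  "hand": 7.5
}}

```text
time_s: 8.67
ee_pos: [483.7, -10.1, 28.1]
ee_rot: [180.0, 0.0, 169.6]
force: [-0.4, -0.7, -0.4]
gripper_width: 74.7
gripper_force: 0.0
```

{"fn": "step_arm", "kwargs": {
  "plan": [0, 0, -1.5, 0, 0, 0, 0, 0, -2.5, 0, 0, 0, 0, 0, -2.0, 0, 0, 0, 0.2, 2.5, 0, 0, 0, 0.03, 0.2, 3.0, 0, 0, 0, 0.03]
}}

```text
time_s: 9.08
ee_pos: [491.3, 44.1, 89.5]
ee_rot: [180.0, 0.2, 165.9]
force: [0.4, -0.3, -0.1]
gripper_width: 75.4
gripper_force: 0.0
```

{"fn": "step_arm", "kwargs": {
  "plan": [0, 0, 0, 0, 0, 0, 0, 0, 0, 0, 0, 0, 0, 0, 0, 0, 0, 0, 0, 0, 0, 0, 0, 0, 0, 0, 0, 0, 0, 0],
  "hand": 0,
  "newtons": 20
}}

```text
time_s: 9.5
ee_pos: [490.1, 43.8, 87.7]
ee_rot: [-180.0, -0.0, 166.2]
force: [-0.4, 0.3, 0.2]
gripper_width: 44.6
gripper_force: 0.0
```

{"fn": "step_arm", "kwargs": {
  "plan": [0, 0, 0, 0, 0, 0, 0, 0, 0, 0, 0, 0, 0, 0, 0, 0, 0, 0, 0, 0, 0, 0, 0, 0, 0, 0, 0, 0, 0, 0]
}}

```text
time_s: 9.92
ee_pos: [490.3, 44.5, 87.9]
ee_rot: [180.0, -0.0, 166.2]
force: [-0.1, -0.2, 0.3]
gripper_width: 11.4
gripper_force: 0.0
```

```bash
cat >> h.py <<'E'
O=np.array([490.99,-70.83]);X=np.array([-.175,-.9846]);Y=np.array([.9846,-.175])
def jig(p): q=np.array(p)[:2]-O; return np.round([q@X,q@Y],1)
E
python3 - <<'E'
from h import *
s=sensors.state();print(s['ee_pos'],jig(s['ee_pos']),s['ee_rot'],s['gripper_width'],s['force'])
f=viewer.grab_frame('wrist');save(f,'w4.png')
for r in viewer.pinpoint('puck_center',f)[:4]: print(np.round(r['location']),round(r['score'],2),jig(ray(f,r['location'],27)))
E
```

```text
[490.33297487  44.47004655  87.93105763] [-113.4  -20.8] [ 1.79996027e+02 -1.50463913e-03  1.66192717e+02] 11.44473189381523 [-0.10422868 -0.2076568   0.25666533]
[336. 171.] 0.95 [-173.5  -47.9]
[505. 248.] 0.84 [-294.3   16.6]
[381. 285.] 0.77 [-206.8   40.8]
[171. 224.] 0.76 [-58.6 -17.6]
```

View pics/w4.png

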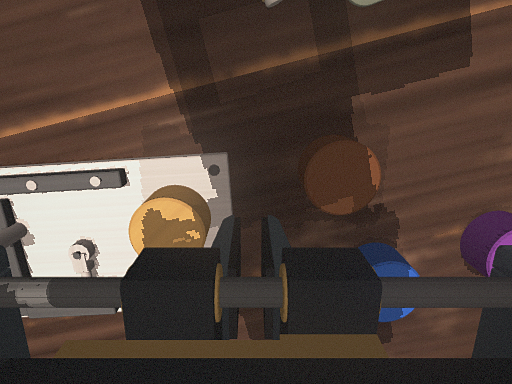

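The puck (171,224) stands upright on the open end at jig (-58.6,-17.6). The fingers are behind it and clear of the copper disc (341,177). I'll lower and push from behind.

{"fn": "step_arm", "kwargs": {
  "plan": [0, 0, 2.5, 0, 0, 0, 0, 0, 2.4, 0, 0, 0, 0, 0, 1.0, 0, 0, 0, 0, 0, 0, 0, 0, 0, 0, 0, 0, 0, 0, 0]
}}

```text
time_s: 10.43
ee_pos: [490.2, 44.6, 28.7]
ee_rot: [-180.0, -0.1, 166.2]
force: [0.0, -0.8, 0.0]
gripper_width: 0.5
gripper_force: 0.0
```

{"fn": "step_arm", "kwargs": {
  "plan": [0, -0.3, 0, 0, 0, 0, 0, -0.3, 0, 0, 0, 0, 0, -0.2, 0, 0, 0, 0, 0, -0.2, 0, 0, 0, 0, 0, 0, 0, 0, 0, 0]
}}

```text
time_s: 10.85
ee_pos: [488.1, 34.5, 29.4]
ee_rot: [180.0, 0.0, 166.2]
force: [-0.3, 0.4, -0.6]
gripper_width: 0.4
gripper_force: 0.0
```

{"fn": "step_arm", "kwargs": {
  "plan": [0, -0.2, 0, 0, 0, 0, 0, -0.2, 0, 0, 0, 0, 0, -0.2, 0, 0, 0, 0, 0, -0.2, 0, 0, 0, 0, 0, -0.2, 0, 0, 0, 0]
}}

```text
time_s: 11.27
ee_pos: [485.8, 25.3, 29.0]
ee_rot: [179.9, 0.0, 166.2]
force: [0.6, 2.3, -0.1]
gripper_width: 0.4
gripper_force: 1.4
```

{"fn": "step_arm", "kwargs": {
  "plan": [0, -0.2, 0, 0, 0, 0, 0, -0.2, 0, 0, 0, 0, 0, -0.2, 0, 0, 0, 0, 0, -0.2, 0, 0, 0, 0, 0, -0.2, 0, 0, 0, 0]
}}

```text
time_s: 11.68
ee_pos: [483.2, 15.4, 29.0]
ee_rot: [180.0, 0.0, 166.2]
force: [-0.2, 2.0, 0.5]
gripper_width: 0.8
gripper_force: 1.4
```

{"fn": "step_arm", "kwargs": {
  "plan": [0, -0.2, 0, 0, 0, 0, 0, -0.2, 0, 0, 0, 0, 0, -0.2, 0, 0, 0, 0, 0, -0.2, 0, 0, 0, 0, 0, -0.2, 0, 0, 0, 0]
}}

```text
time_s: 12.1
ee_pos: [480.7, 5.6, 28.9]
ee_rot: [180.0, -0.0, 166.2]
force: [1.5, 3.7, -0.3]
gripper_width: 0.6
gripper_force: 1.4
```

{"fn": "step_arm", "kwargs": {
  "plan": [-0.012, -0.2, 0, 0, 0, 0, -0.012, -0.2, 0, 0, 0, 0, -0.012, -0.2, 0, 0, 0, 0, -0.012, -0.2, 0, 0, 0, 0, -0.012, -0.2, 0, 0, 0, 0]
}}

```text
time_s: 12.52
ee_pos: [479.0, -4.3, 28.9]
ee_rot: [180.0, -0.0, 166.2]
force: [-0.1, 2.5, -0.1]
gripper_width: 0.4
gripper_force: 1.4
```

{"fn": "step_arm", "kwargs": {
  "plan": [-0.01, -0.15, 0, 0, 0, 0, -0.01, -0.15, 0, 0, 0, 0, -0.01, -0.15, 0, 0, 0, 0, -0.01, -0.15, 0, 0, 0, 0, -0.01, -0.15, 0, 0, 0, 0]
}}

```text
time_s: 12.93
ee_pos: [477.7, -11.6, 28.9]
ee_rot: [180.0, 0.0, 166.2]
force: [0.1, 2.7, 0.4]
gripper_width: 0.3
gripper_force: 1.4
```

{"fn": "step_arm", "kwargs": {
  "plan": [-0.01, -0.15, 0, 0, 0, 0, -0.01, -0.15, 0, 0, 0, 0, -0.01, -0.15, 0, 0, 0, 0, -0.01, -0.15, 0, 0, 0, 0, -0.01, -0.15, 0, 0, 0, 0]
}}

```text
time_s: 13.35
ee_pos: [476.4, -19.1, 28.9]
ee_rot: [180.0, 0.0, 166.2]
force: [1.1, 2.9, -0.0]
gripper_width: 0.3
gripper_force: 1.4
```

{"fn": "step_arm", "kwargs": {
  "plan": [-0.01, -0.15, 0, 0, 0, 0, -0.01, -0.15, 0, 0, 0, 0, -0.01, -0.15, 0, 0, 0, 0, -0.01, -0.15, 0, 0, 0, 0, -0.01, -0.15, 0, 0, 0, 0]
}}

```text
time_s: 13.77
ee_pos: [475.9, -26.0, 29.3]
ee_rot: [179.9, 0.1, 166.2]
force: [2.5, 6.6, 1.1]
gripper_width: 0.2
gripper_force: 3.4
```

{"fn": "step_arm", "kwargs": {
  "plan": [-0.01, -0.15, 0, 0, 0, 0, -0.01, -0.15, 0, 0, 0, 0, -0.01, -0.15, 0, 0, 0, 0, -0.01, -0.15, 0, 0, 0, 0, -0.01, -0.15, 0, 0, 0, 0]
}}

```text
time_s: 14.18
ee_pos: [476.3, -33.1, 29.9]
ee_rot: [179.8, 0.3, 166.1]
force: [3.9, 8.4, 3.6]
gripper_width: 0.3
gripper_force: 4.9
```

{"fn": "step_arm", "kwargs": {
  "plan": [-0.007, -0.1, 0, 0, 0, 0, -0.007, -0.1, 0, 0, 0, 0, -0.007, -0.1, 0, 0, 0, 0, -0.007, -0.1, 0, 0, 0, 0, -0.007, -0.1, 0, 0, 0, 0]
}}

```text
time_s: 14.6
ee_pos: [476.1, -37.8, 30.2]
ee_rot: [179.8, 0.4, 166.1]
force: [4.7, 9.3, 3.9]
gripper_width: 0.5
gripper_force: 5.4
```

{"fn": "step_arm", "kwargs": {
  "plan": [-0.04, -0.1, 0.02, 0, 0, 0, -0.04, -0.1, 0.02, 0, 0, 0, -0.02, -0.1, 0, 0, 0, 0]
}}

```text
time_s: 14.85
ee_pos: [476.4, -41.3, 29.7]
ee_rot: [179.9, 0.4, 166.2]
force: [5.8, 8.1, 2.9]
gripper_width: 0.5
gripper_force: 4.5
```

{"fn": "step_arm", "kwargs": {
  "plan": [-0.01, -0.1, 0, 0, 0, 0, -0.01, -0.1, 0, 0, 0, 0, -0.01, -0.1, 0, 0, 0, 0]
}}

```text
time_s: 15.1
ee_pos: [476.5, -44.1, 29.9]
ee_rot: [179.8, 0.4, 166.1]
force: [5.1, 8.7, 5.7]
gripper_width: 0.7
gripper_force: 5.3
```

Run:
```python
from h import *
f=viewer.grab_frame('wrist');save(f,'w5.png',(130,120,330,320),3)
s=sensors.state();print(s['ee_pos'],jig(s['ee_pos']),s['force'])
for r in viewer.pinpoint('puck_center',f)[:4]: print(np.round(r['location']),round(r['score'],2),jig(ray(f,r['location'],27)))
```

```text
[476.44970375 -44.27662456  29.87777726] [-23.6 -19. ] [4.46025566 6.87863176 4.16093697]
[182. 254.] 0.55 [ 11.5 -20.4]
```

View pics/w5.png

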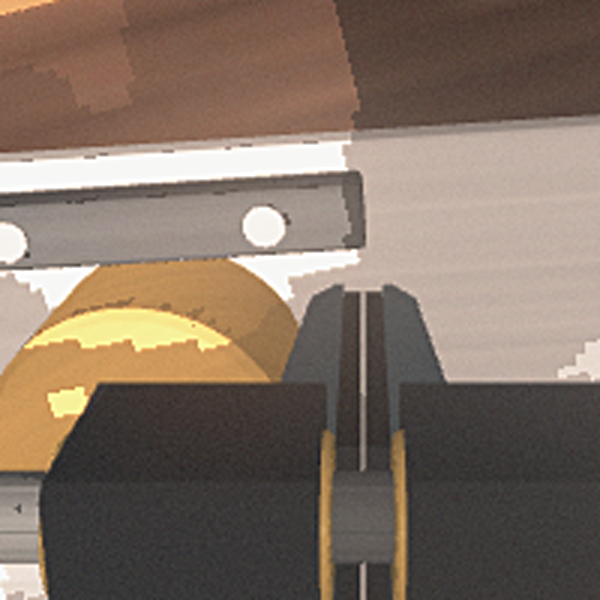

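The puck (crop (160,380)) touches the fence and stands upright. The finger's flat back is right behind it. I'll continue gently.

{"fn": "step_arm", "kwargs": {
  "plan": [0, -0.1, 0, 0, 0, 0, 0, -0.1, 0, 0, 0, 0, 0, -0.1, 0, 0, 0, 0]
}}

```text
time_s: 15.45
ee_pos: [476.2, -46.8, 30.0]
ee_rot: [179.8, 0.5, 166.1]
force: [5.9, 10.1, 5.5]
gripper_width: 0.6
gripper_force: 6.0
```

{"fn": "step_arm", "kwargs": {
  "plan": [0, -0.1, 0, 0, 0, 0, 0, -0.1, 0, 0, 0, 0, 0, -0.1, 0, 0, 0, 0]
}}

```text
time_s: 15.7
ee_pos: [475.8, -49.9, 30.1]
ee_rot: [179.8, 0.5, 166.1]
force: [7.5, 8.6, 5.0]
gripper_width: 0.4
gripper_force: 5.5
```

{"fn": "step_arm", "kwargs": {
  "plan": [-0.1, -0.05, 0, 0, 0, 0, -0.1, -0.05, 0, 0, 0, 0, -0.05, -0.1, 0, 0, 0, 0]
}}

```text
time_s: 15.95
ee_pos: [476.4, -53.0, 29.6]
ee_rot: [179.9, 0.4, 166.2]
force: [5.2, 6.0, 3.7]
gripper_width: 0.2
gripper_force: 3.5
```

{"fn": "step_arm", "kwargs": {
  "plan": [0, -0.1, 0, 0, 0, 0, 0, -0.1, 0, 0, 0, 0, 0, -0.1, 0, 0, 0, 0]
}}

```text
time_s: 16.2
ee_pos: [476.6, -55.7, 29.9]
ee_rot: [179.8, 0.5, 166.1]
force: [7.1, 8.3, 3.5]
gripper_width: 0.3
gripper_force: 5.0
```

{"fn": "step_arm", "kwargs": {
  "plan": [0, 0.4, 0, 0, 0, 0, 0, 0.4, 0, 0, 0, 0, 0, 0, 0, 0, 0, -0.06, 0, 0, 0, 0, 0, 0, 0, 0, 0, 0, 0, 0]
}}

```text
time_s: 16.62
ee_pos: [473.7, -48.4, 28.2]
ee_rot: [-180.0, -0.1, 169.6]
force: [-0.3, 0.5, -0.2]
gripper_width: 0.5
gripper_force: 0.0
```

Run:
```python
from h import *
f=viewer.grab_frame('wrist');save(f,'w6.png',(100,120,320,320),3)
s=sensors.state();print(s['ee_pos'],jig(s['ee_pos']),s['ee_rot'],s['force'])
for r in viewer.pinpoint('puck_center',f)[:4]: print(np.round(r['location']),round(r['score'],2),jig(ray(f,r['location'],27)))
```

```text
[473.87496264 -48.38354956  28.25473889] [-19.1 -20.8] [-1.79981378e+02 -6.93044848e-02  1.69580009e+02] [ 0.08900993 -1.20597802  1.05519922]
[168. 256.] 0.66 [ 23.  -19.9]
[145. 208.] 0.29 [ 32.4 -46.6]
```

View pics/w6.png

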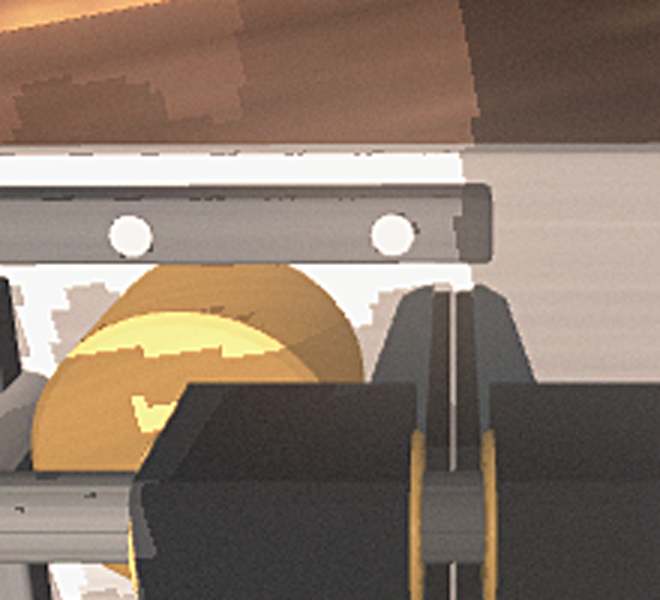

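The puck (crop (190,400)) is upright against the fence. The pin shows at its left (20,400), and the finger is now clear behind it. I'll make the final approach square, in small steps.

{"fn": "step_arm", "kwargs": {
  "plan": [0.1, -0.15, 0, 0, 0, 0, 0, -0.15, 0, 0, 0, 0, 0, -0.1, 0, 0, 0, 0, 0, -0.1, 0, 0, 0, 0]
}}

```text
time_s: 17.05
ee_pos: [472.5, -53.2, 28.5]
ee_rot: [180.0, -0.0, 169.6]
force: [-0.1, 0.3, 0.6]
gripper_width: 0.6
gripper_force: 0.0
```

{"fn": "step_arm", "kwargs": {
  "plan": [0, -0.1, 0, 0, 0, 0, 0, -0.1, 0, 0, 0, 0, 0, -0.1, 0, 0, 0, 0]
}}

```text
time_s: 17.3
ee_pos: [472.4, -55.5, 28.7]
ee_rot: [179.9, 0.0, 169.6]
force: [0.7, 5.3, 0.7]
gripper_width: 0.4
gripper_force: 2.5
```

{"fn": "step_arm", "kwargs": {
  "plan": [0, -0.05, 0, 0, 0, 0, 0, -0.05, 0, 0, 0, 0, 0, 0, 0, 0, 0, 0]
}}

```text
time_s: 17.55
ee_pos: [472.4, -57.0, 28.7]
ee_rot: [180.0, 0.1, 169.6]
force: [0.7, 4.0, 1.6]
gripper_width: 0.4
gripper_force: 2.0
```

{"fn": "step_arm", "kwargs": {
  "plan": [0, -0.05, 0, 0, 0, 0, 0, -0.05, 0, 0, 0, 0, 0, 0, 0, 0, 0, 0]
}}

```text
time_s: 17.8
ee_pos: [472.4, -58.1, 28.7]
ee_rot: [180.0, 0.1, 169.6]
force: [2.8, 3.8, 0.3]
gripper_width: 0.1
gripper_force: 2.2
```

Still sliding at about 4 N, so the stop isn't reached yet.

{"fn": "step_arm", "kwargs": {
  "plan": [0, -0.05, 0, 0, 0, 0, 0, -0.05, 0, 0, 0, 0, 0, 0, 0, 0, 0, 0]
}}

```text
time_s: 18.05
ee_pos: [472.6, -59.1, 28.8]
ee_rot: [180.0, 0.1, 169.6]
force: [3.9, 4.0, -0.1]
gripper_width: 0.4
gripper_force: 2.4
```

{"fn": "step_arm", "kwargs": {
  "plan": [0, -0.05, 0, 0, 0, 0, 0, -0.05, 0, 0, 0, 0, 0, 0, 0, 0, 0, 0]
}}

```text
time_s: 18.3
ee_pos: [472.6, -60.0, 28.9]
ee_rot: [180.0, 0.2, 169.6]
force: [4.2, 3.7, 0.1]
gripper_width: 0.5
gripper_force: 2.5
```

{"fn": "step_arm", "kwargs": {
  "plan": [0, -0.05, 0, 0, 0, 0, 0, -0.05, 0, 0, 0, 0, 0, 0, 0, 0, 0, 0]
}}

```text
time_s: 18.55
ee_pos: [472.7, -61.0, 29.0]
ee_rot: [180.0, 0.2, 169.6]
force: [4.8, 3.7, 1.7]
gripper_width: 0.5
gripper_force: 2.6
```

{"fn": "step_arm", "kwargs": {
  "plan": [-0.05, -0.05, 0, 0, 0, 0, -0.05, -0.05, 0, 0, 0, 0, 0, 0, 0, 0, 0, 0]
}}

```text
time_s: 18.8
ee_pos: [473.0, -62.3, 28.9]
ee_rot: [180.0, 0.1, 169.6]
force: [3.2, 2.1, 0.8]
gripper_width: 0.6
gripper_force: 2.0
```

{"fn": "step_arm", "kwargs": {
  "plan": [0, -0.05, 0, 0, 0, 0, 0, -0.05, 0, 0, 0, 0, 0, 0, 0, 0, 0, 0]
}}

```text
time_s: 19.05
ee_pos: [473.0, -63.1, 28.9]
ee_rot: [180.0, 0.2, 169.6]
force: [4.5, 4.5, 1.1]
gripper_width: 0.6
gripper_force: 2.7
```

{"fn": "step_arm", "kwargs": {
  "plan": [0, -0.05, 0, 0, 0, 0, 0, -0.05, 0, 0, 0, 0, 0, 0, 0, 0, 0, 0]
}}

```text
time_s: 19.3
ee_pos: [473.1, -63.5, 29.0]
ee_rot: [179.9, 0.2, 169.6]
force: [5.2, 7.5, 1.0]
gripper_width: 0.2
gripper_force: 4.3
```

{"fn": "step_arm", "kwargs": {
  "plan": [0, -0.05, 0, 0, 0, 0, 0, 0, 0, 0, 0, 0]
}}

```text
time_s: 19.47
ee_pos: [473.0, -63.6, 29.0]
ee_rot: [179.9, 0.2, 169.6]
force: [4.4, 8.7, 2.2]
gripper_width: 0.4
gripper_force: 5.3
```

Firm stop: the force is rising with no further motion. I'll back off straight and check.

{"fn": "step_arm", "kwargs": {
  "plan": [0, 0.1, 0, 0, 0, 0, 0, 0.2, 0, 0, 0, 0, 0, 1.0, 0, 0, 0, 0, 0, 2.0, 0, 0, 0, 0, 0, 2.0, 0, 0, 0, 0]
}}

```text
time_s: 19.88
ee_pos: [479.8, -12.2, 28.1]
ee_rot: [-179.9, -0.1, 169.6]
force: [0.6, 0.1, 0.4]
gripper_width: 0.9
gripper_force: 0.0
```

{"fn": "step_arm", "kwargs": {
  "plan": [0, 0, -3.0, 0, 0, 0, 0, 0, -3.5, 0, 0, 0, 0, 0, -3.5, 0, 0, 0, 0, 0, -1.0, 0, 0, 0, 0, 0, 0, 0, 0, 0]
}}

```text
time_s: 20.3
ee_pos: [482.2, -12.4, 141.2]
ee_rot: [-180.0, 0.3, 169.7]
force: [-0.4, -1.1, 1.2]
gripper_width: 0.6
gripper_force: 0.0
```

Run:
```python
from h import *
f=viewer.grab_frame('wrist');save(f,'w7.png',(50,110,250,260),4)
np.save('w7.npy',f,allow_pickle=True)
s=sensors.state();print(s['ee_pos'],jig(s['ee_pos']),s['force'])
for r in viewer.pinpoint('puck_center',f)[:4]: print(np.round(r['location']),round(r['score'],2),jig(ray(f,r['location'],27)))
```

```text
[480.83043006 -12.36778711 139.18412223] [-55.8 -20.2] [-0.67569868 -0.24130068 -1.096267  ]
[144. 192.] 0.87 [ 32.7 -19.5]
[414. 253.] 0.79 [-203.2   38.5]
[388. 158.] 0.78 [-169.6  -47.4]
```

View pics/w7.png

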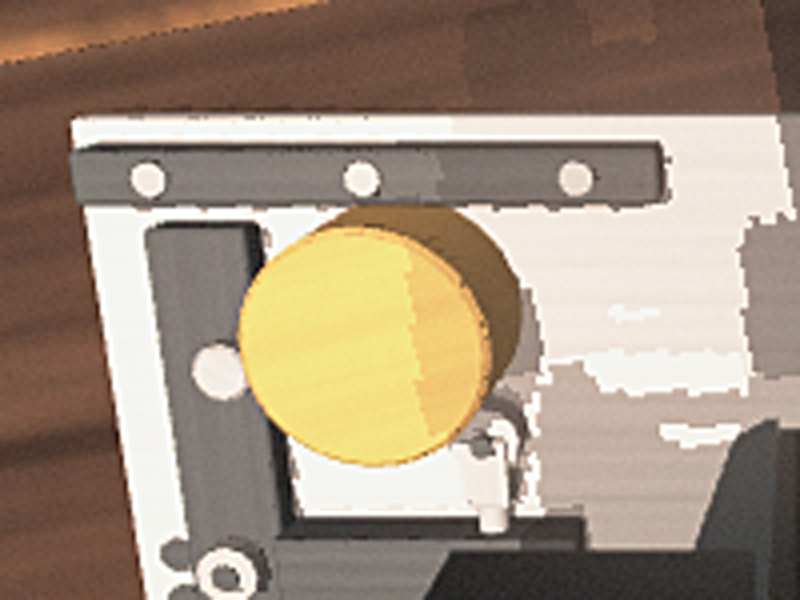

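The picture shows the puck (crop (365,346)) touching the pin (218,372) and the fence, with the roller (500,425) behind it. I'll check the pin distance, then hand in.

Run:
```python
from h import *
f=np.load('w7.npy',allow_pickle=True).item()
a=jig(ray(f,(104.5,203),41));b=jig(ray(f,(141.3,196.5),44));print(a,b,a-b,np.hypot(*(a-b)))
if np.hypot(*(a-b))<32.8: print(env.job_done())
```

```text
[ 61.  -14.4] [ 29.7 -20.7] [31.3  6.3] 31.927730893378566
the job is handed in; nothing more can be done
None
```

The brass paperweight is on the jig, upright and released, touching the fence and stop pin with the roller behind it. It was pressed against the stop with about 10 N at most, and the job is handed in. No verdict came back; the last camera measurement put the paperweight 31.9 mm from the pin axis, against 30.9 mm if exactly touching, about the camera's own error.

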